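Set the hold-down screw of a soldering frame

ROBOT

A 7-joint arm with a two-finger parallel gripper is mounted at the origin on a cart in front of the work surface, level with it; the furniture and walls round the work are solid. World frame = base frame: x ahead of the robot, y to its left, z up, the work surface at z = 0. Lengths are in m, angles in rad, forces in N, time in s.
With the tool pointing down it reaches from about 0.4 to 0.85 m from the base axis. Payload 4.5 kg.
Tool frame: the origin (TCP) lies midway between the tips of the shut fingers; the grasp point (between the pads) lies 19 mm behind it; y points along the fingers, z is the direction in which the jaws open and shut, and the axes are right-handed (so a half turn about y gives the same grasp; the last joint's range is limited). The gripper opens to 88 mm and grips with 3 to 60 N. Pads are 18 mm wide; open, the fingers measure 123 mm over their backs; the gripper's body (75 mm by 187 mm) begins 45 mm behind the grasp point.
Start: joints at [-1.158, 0.689, -0.195, 1.565, 0.157, 0.902, -0.215], TCP at [0.231, 0.581, 0.239] pointing down, gripper open.
Joint ranges: [-3.01, 3.01], [-0.46, 2.08], [-1.47, 1.51], [0.13, 2.56], [-1, 4.14], [0.04, 2.09], [-2.66, 2.66]. Speed limits (rad/s): [2.57, 2.57, 3.14, 3.14, 3.14, 3.14, 3.14].

INTERFACE

Orientations are given as a unit quaternion [x, y, z, w].
In Python, from plant import r, snapshot, get_calibration, job, boxes_of gives the robot as it stands. The module is installed in compiled form; this text tells all that it offers.
- The arm moves only by the shell command python3 -m handwheel 'ROWS' [OPENING] [FORCE]. ROWS is JSON, a list that holds one entry, the list of rows, each a list of 6 numbers: the shift along the tool's x, y, z as a fraction of full scale, then the turn, a rotation vector about the tool's x, y, z as a fraction of full scale. In form: [[[x, y, z, wx, wy, wz], ...]]. A call has 1 to 12 rows; each row is the pose to reach, as a shift and turn from the pose commanded when the call began, along the tool's axes at that moment, turning the shorter way round; what a row does not reach only later rows make up. Full scale, the value 1, is 100 cm for a shift and 180 degrees for a turn. A row lasts 1/12 s, in which the tool goes at most 41.7 mm and 7.16 degrees, less where a joint would pass 70% of its speed; a pose out of reach is approached as far as the arm can. A call with a number of a shift or a turn outside -1 to 1 is refused whole. A call with a gripper value outside its range is refused whole. OPENING is the opening, from -1 (shut) to 1 (fully open), set as the call begins (- or left out, the last holds). The fingers move at their own pace and stop on an object; FORCE is the grip in N (left out, the last holds). Time passes only in rows, so rows that repeat a pose let the fingers close. It gives the time, the measured TCP pose, the force and the opening at its end, in the units of the state.
- r.get_state(): the state, without advancing time (a new reading comes with each control period).
- snapshot(name): name is "scene" or "top" or "wrist"; returns the picture (400x640x3 uint8, red, green, blue); there is no depth.
- get_calibration(name): a dict with "fx", "fy", "cx", "cy" (pixels), "k1" (the pictures are not rectified: a ray, as slopes to the right and down, at radius r is drawn at 1 + k1 r^2 times it, then the intrinsics apply), "T" (4x4, takes a point from camera to world coordinates). Camera axes: x right, y down, z forward; pixel columns grow to the right and rows downward; lengths in m; the calibration is good to about 2 mm. A picture is of the moment at which its call begins: read the wrist's pose just before it. get_calibration takes no time and is no camera call; for the wrist camera it gives the pose at the moment of the call.
- job.finish_job(): hands the job in, once; it reports no verdict.
Trained networks look in the newest picture that a camera, given by its name, has taken for a name from the list of things; names that differ only in an ending like _2 or _b are one class to them, and where a whole thing is asked for, a point or a joint stands for the part that bears it (a point fixed in the world has none). Each returns a list of dicts, best first, with "confidence" (0 to 1); they miss things now and then, are a little off and sometimes report something else, mostly with a low value. They report only what shows in the picture. A call takes as long as a camera call. They do not tell look-alikes from the thing itself.
- boxes_of(thing, camera): "bbox" ([left, top, right, bottom] in pixels, round what is visible of it).
The state is a dict: "clock": time; "q": joint angles; "qd": joint speeds; "joint_torque": joint torques, N m; "tool_pos": TCP position; "eef_rot": TCP orientation; "contact_force": force on the tool from outside, world axes, zero at the start; "moment": the same for the moment, N m; "opening": opening from 0.0 (shut) to 1.0 (fully open).
Only numpy, scipy, OpenCV 4.12 (cv2) and the standard library are available. Lean on these libraries where they do the work, as an engineer would, in place of code of your own. Each camera call takes 0.05 s, during which the arm holds its last target. There are 200 camera calls.

TASK

Get the circuit board in the soldering frame held down with a little play: swing the blue arm over the board until it meets its stop pin, and turn its black thumbscrew clockwise until it seats on the board. Then back the screw off a quarter turn, with the arm still against its stop, and keep hold of the knob: finish while still gripping it, because the lock ring will be tightened while you hold it. Leave the board in its nest and do not disturb the things standing on the bench.

Things in the scene. Friction and masses are not known exactly. Their poses are not given: they have to be found in the camera images.
- frame_pivot (a point): on the upright hinge axis of the swing arm, 46 mm above the bench. It is part of the soldering frame, a grey metal plate 190 x 150 mm, top 14 mm above the bench, fixed to the bench and turned up to 20 degrees either way, that carries board and arm. Its axes are the frame's: x along the 190 mm side (away from the robot when unturned), y left, z up.
- frame_land (a point): gold-ringed bare spot on the board's upper face, 20 mm above the bench, where the screw's foot comes down when the arm is against its stop; 97 mm from frame_pivot, at (-0.080, +0.055) m from it along the frame's own x and y
- swing_arm (a joint): angle of the swing arm in rad: 0 is closed, over the board, against the rubber-sleeved stop pin; it grows counter-clockwise seen from above as the arm opens, up to 1.5; it starts at 0.9 to 1.3. It turns about frame_pivot with slight friction (0.12 N m) and stays where it is left.
- bar_middle (a point): middle of the swing arm's blue bar, 50 mm from the pivot towards the screw; its x axis runs that way. The bar is 16 mm wide, its underside 40 mm and top 52 mm above the bench, bare from 17 to 80 mm from the pivot. Below it all is at most 21 mm high (board parts 28 mm), but for the post under the pivot and the stop pin, which meets the bar's flank 45 mm from the pivot.
- thumbscrew (a joint): angle of the thumbscrew against the arm in rad: 0 is seated, a hard stop, its white foot pressed on the board; it grows counter-clockwise seen from above as the screw is backed off and rises, 8 mm a turn (1.27 mm per rad). Starts at 2.4 to 3.2, range to 6.0; slight friction (0.05 N m).
- knob_grip (a point): on the thumbscrew's axis, at mid-height of its ribbed black round knob, 30 mm in diameter and 26 mm high with a white index line, at the arm's free end 97 mm from the pivot. Seated, this point is 90 mm above the bench. Nothing stands beside the knob; a brass lock ring of 13 mm radius lies below it, top 61 mm above the bench. It can be gripped from above in any direction.
- panel: green circuit board 110 x 90 x 2 mm, 0.12 kg, lying loose in four black corner pieces of the frame with 1.5 mm play; origin at the centre of its underside, 18 mm above the bench; only low parts (to 8 mm) on it, none along the path of the screw's foot
- paste_jar_mid (a point): dark-lidded round jar, 61 mm diameter, 53 mm high, standing on the bench to the left of the frame; bystander; point on its axis 19 mm up
- flux_bottle_mid (a point): small white bottle with red pointed cap, 38 mm diameter, 109 mm high, left of the frame; bystander; point on its axis 37 mm up
- ipa_pump_mid (a point): blue pump dispenser, 66 mm diameter, 128 mm high, left of the frame; bystander; point on its axis 49 mm up
- screwdriver_a_mid (a point): screwdriver with red handle, 191 mm long, lying left of the frame; bystander; point at the middle of its length, 15 mm up
Things that resemble listed ones, but are neither listed nor needed, are in the scene too. Leave any pink look-alike of the panel alone.

How it is judged:
On the way, in this order (a step that is already met when the one before it is completed fails the run):
1. the arm is swung over the board against its stop, the screw not yet run down (value of joint swing_arm below 0.07 rad and value of joint thumbscrew above 0.5 rad), for 0.1 s.
2. with the arm at its stop, the thumbscrew is turned down until it seats and presses on the board (value of joint thumbscrew below 0.1 rad and value of joint swing_arm below 0.07 rad and contact force between thumbscrew and panel above 1 N), for 0.1 s.
At the end, for the whole second after the job is handed in: The thumbscrew, after seating, stands a quarter turn (70 to 110 degrees) backed off and still, its foot clear of the board, the arm is against its stop (within 5 degrees), the fingers still grip the knob (more than 3 N), and the board lies in its nest within 6 mm of where it was (value of joint thumbscrew between 1.22 and 1.92 rad and velocity of joint thumbscrew between -0.1 and 0.1 rad/s and value of joint swing_arm below 0.09 rad and contact force between the fingers and thumbscrew above 3 N and z of panel in the frame of frame_land between -0.004 and 0 m and distance of panel from where it was at the start of the episode below 0.006 m and contact force between thumbscrew and panel below 0.5 N); the arm keeps its last pose, push and grip.
It fails at once if a bystander on the bench is pushed or knocked over (distance of any of paste_jar_mid, flux_bottle_mid, ipa_pump_mid, screwdriver_a_mid from where it was at the start of the episode above 0.03 m).
It fails at once if the board is pushed out of its nest (distance of panel from where it was at the start of the episode above 0.015 m).
It also fails if it takes over 54 s, if anything falls off the work surface, if the arm or the gripper's body presses on something with over 40 N, if the wrist force passes 120 N, or if a joint passes its speed limit or range.

## Working session

There is one attempt and no reset: what is moved stays moved. The work goes in short steps, Python scripts to look and compute and a shell command to move; the robot and the scene stay as the last step left them, time stands still between calls to the robot, and variables do not carry over. Pictures are saved under pics/ and viewed, about 8 in all and at most 12, crops included, and the job is handed in when it is done.

```bash
mkdir -p pics; python3 - <<'E'
from plant import r, snapshot, get_calibration, boxes_of
import cv2, numpy as np
print(r.get_state())
for n in ("scene","top"):
    im=snapshot(n); cv2.imwrite(f"pics/{n}0.png",im[:,:,::-1]); c=get_calibration(n); print(n,c)
    for t in ("thumbscrew","swing_arm","panel","frame_land","knob_grip","bar_middle","frame_pivot"):
        try: print(t,[( [round(v) for v in b["bbox"]],round(b["confidence"],2)) for b in boxes_of(t,n)[:3]])
        except Exception as e: print(t,e)
E
```

```text
{'clock': 0.0, 'q': array([-1.15820468,  0.68997094, -0.19452426,  1.56634555,  0.1572847 ,
        0.90251713, -0.21506884]), 'qd': array([-0.00080738, -0.00018973, -0.00062396,  0.00104417,  0.00044576,
       -0.00283895, -0.00045036]), 'joint_torque': array([ 5.34394730e-04, -5.27555430e+01, -1.26679257e+00, -1.53426129e+01,
       -5.26933442e-02,  6.52684263e-03,  1.76790995e-04]), 'tool_pos': array([0.2309257 , 0.58008414, 0.23791804]), 'eef_rot': array([ 0.69511879, -0.13316529,  0.133003  , -0.69382064]), 'contact_force': array([-1.35251861, -0.08233136,  0.23060122]), 'moment': array([-0.01020745,  0.06754833, -0.02823266]), 'opening': 0.9953794621109711}
scene {'fx': 370.05466316938333, 'fy': 370.05466316938333, 'cx': 322.74307784127285, 'cy': 198.71328045262248, 'k1': -0.056177298614543514, 'T': array([[ 0.91261884, -0.30358411,  0.2737947 ,  0.23237989],
       [-0.40867824, -0.6603918 ,  0.62997204, -0.41617271],
       [-0.01043772, -0.68681829, -0.72675422,  0.71242413],
       [ 0.        ,  0.        ,  0.        ,  1.        ]])}
thumbscrew [([353, 236, 373, 258], 
[... 315 characters left out ...]
p {'fx': 390.5868271486129, 'fy': 390.5868271486129, 'cx': 318.51015200786395, 'cy': 196.61687112498964, 'k1': -0.037086523641971986, 'T': array([[-0.01056827, -0.98073535,  0.19505509,  0.27723502],
       [-0.99935746,  0.01704032,  0.03153243,  0.10392277],
       [-0.03424877, -0.19459652, -0.98028527,  1.05376793],
       [ 0.        ,  0.        ,  0.        ,  1.        ]])}
thumbscrew [([379, 180, 394, 196], 0.49)]
swing_arm [([354, 160, 393, 197], 0.57)]
panel [([318, 181, 354, 223], 0.8), ([393, 209, 447, 259], 0.6)]
frame_land [([316, 156, 394, 229], 0.75)]
knob_grip [([380, 182, 394, 200], 0.73)]
bar_middle [([355, 162, 393, 198], 0.63)]
frame_pivot [([313, 160, 394, 226], 0.69)]
```

```bash
python3 - <<'E'
import cv2
a=cv2.imread("pics/top0.png")[145:240,230:420]; b=cv2.imread("pics/scene0.png")[190:290,280:420]
cv2.imwrite("pics/topc.png",cv2.resize(a,None,fx=4,fy=4,interpolation=cv2.INTER_CUBIC))
cv2.imwrite("pics/scenec.png",cv2.resize(b,None,fx=5,fy=5,interpolation=cv2.INTER_CUBIC))
E
```

```text
(no output)
```

View pics/topc.png

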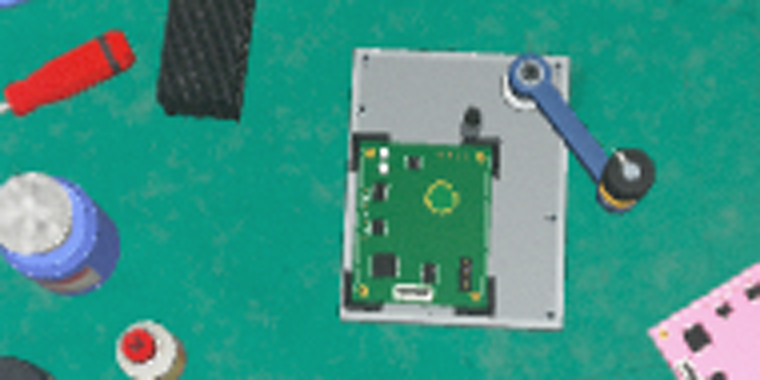

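View pics/scene0.png

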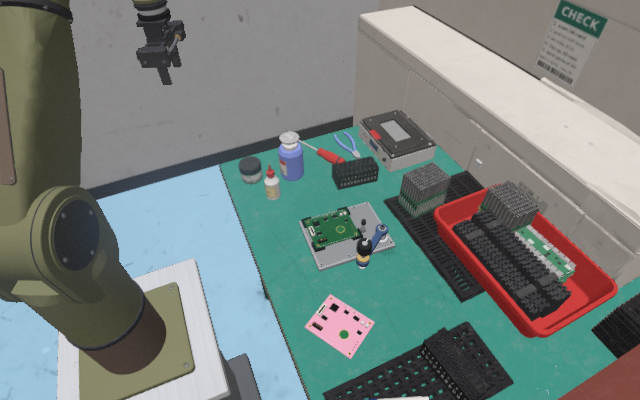

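View pics/scenec.png

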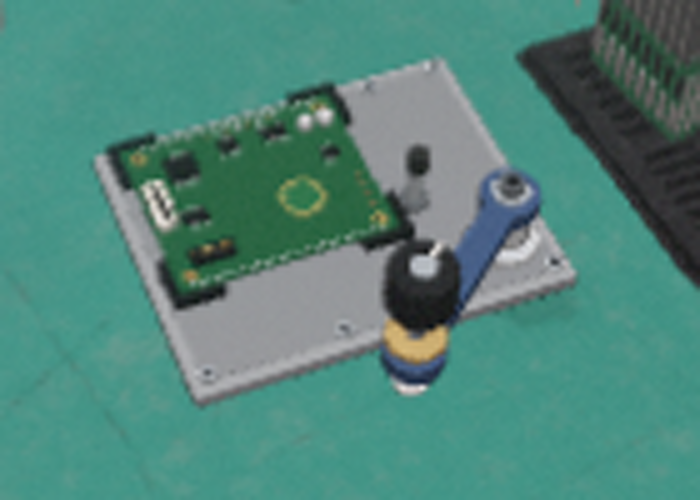

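```bash
cat >h.py <<'E'
import numpy as np, cv2
from plant import get_calibration
def ray(uv,z,c):
    K=np.array([[c["fx"],0,c["cx"]],[0,c["fy"],c["cy"]],[0,0,1]])
    p=cv2.undistortPoints(np.array([[uv]],float),K,np.array([c["k1"],0,0,0.]))[0,0]
    T=np.array(c["T"]); d=T[:3,:3]@[p[0],p[1],1]
    return T[:3,3]+d*(z-T[2,3])/d[2]
E
python3 - <<'E'
from h import *
P={}
def m(cam,o,s,d):
    c=get_calibration(cam)
    for n,(u,v,z) in d.items():
        p=ray((o[0]+(u+.5)/s-.5,o[1]+(v+.5)/s-.5),z,c); P[cam,n]=p; print(cam,n,p.round(4))
m("top",(230,145),4,dict(TL=(356,48,.014),TR=(568,57,.014),BR=(560,328,.014),BL=(340,320,.014),piv=(531,73,.055),land=(441,197,.02),knob=(632,168,.106)))
m("scene",(280,190),5,dict(TL=(440,62,.014),TR=(575,280,.014),BR=(200,403,.014),BL=(98,158,.014),piv=(513,187,.055),land=(303,196,.02),knob=(426,262,.106)))
for cam in("top","scene"):
    g=lambda n:P[cam,n]
    ax=(g("TL")+g("TR")-g("BL")-g("BR"))[:2]; ay=(g("TL")+g("BL")-g("TR")-g("BR"))[:2]
    yx=np.arctan2(ax[1],ax[0]); yy=np.arctan2(-ay[0],ay[1]); v=(g("land")-g("piv"))[:2]
    print(cam,np.hypot(*ax)/2,np.hypot(*ay)/2,"yaw",yx,yy,"from land",np.arctan2(v[1],v[0])-np.arctan2(.055,-.080),np.hypot(*v))
    k=(g("knob")-g("piv"))[:2]; print("knob r",np.hypot(*k),"open",np.arctan2(k[1],k[0])-np.arctan2(v[1],v[0]))
E
```

```text
top TL [0.5972 0.1359 0.014 ]
top TR [ 0.5877 -0.0103  0.014 ]
top BR [0.4002 0.0019 0.014 ]
top BL [0.4078 0.1486 0.014 ]
top piv [0.565 0.019 0.055]
top land [0.4895 0.0794 0.02  ]
top knob [ 0.4881 -0.037   0.106 ]
scene TL [0.5956 0.1304 0.014 ]
scene TR [ 0.5858 -0.017   0.014 ]
scene BR [ 0.4008 -0.0054  0.014 ]
scene BL [0.4118 0.144  0.014 ]
scene piv [0.5669 0.0162 0.055 ]
scene land [0.4907 0.0763 0.02  ]
scene knob [ 0.489  -0.0365  0.106 ]
top 0.18883356546454605 0.14666104671778027 yaw -0.06625983138389017 -0.05818163122759774 from land -0.07275023021664939 0.0966809738584312
knob r 0.09513345660084575 open -4.978471559803818
scene 0.18486075034345187 0.1487399761612964 yaw -0.06813623055995992 -0.07012546046575045 from land -0.06571353058683371 0.09706933529037537
knob r 0.0940570208626976 open -5.020538547642353
```

```bash
cat >>h.py <<'E'
from scipy.spatial.transform import Rotation as R
from plant import r
def st():
    s=r.get_state(); Q=R.from_quat(s["eef_rot"]); z=Q.apply([0,0,1])
    print("t%.2f"%s["clock"],"tcp",s["tool_pos"].round(4),"jawyaw %.3f"%np.arctan2(z[1],z[0]),"down",Q.apply([0,1,0]).round(3),"q",s["q"].round(2),"F",s["contact_force"].round(1),"M",s["moment"].round(2),"op %.3f"%s["opening"])
    return s,Q
def go(pos,yaw=None):
    "shift (fraction) and rotvec/pi for world pos with tool down, jaw yaw"
    s,Q=st(); d=Q.inv().apply(np.array(pos)-s["tool_pos"])
    w=np.zeros(3)
    if yaw is not None:
        z=[np.cos(yaw),np.sin(yaw),0]; y=np.array([0,0,-1.]); x=np.cross(y,z)
        w=(Q.inv()*R.from_matrix(np.c_[x,y,z])).as_rotvec()/np.pi
    print("row",d.round(4),w.round(4))
E
python3 -c "
from h import *
go((0.486,-0.037,0.20)); go((0.486,-0.037,0.20),0.379)"
```

```text
t0.80 tcp [0.2311 0.5807 0.2388] jawyaw 1.192 down [ 0.  0. -1.] q [-1.16  0.69 -0.19  1.57  0.16  0.9  -0.22] F [-0.  -1.  -0.2] M [ 0.02  0.03 -0.  ] op 0.998
row [ 0.4652  0.0387 -0.4797] [0. 0. 0.]
t0.80 tcp [0.2311 0.5807 0.2388] jawyaw 1.192 down [ 0.  0. -1.] q [-1.16  0.69 -0.19  1.57  0.16  0.9  -0.22] F [-0.  -1.  -0.2] M [ 0.02  0.03 -0.  ] op 0.998
row [ 0.4652  0.0387 -0.4797] [-0.      0.2588 -0.    ]
```

```bash
python3 -m handwheel '[[[0.465,0.039,-0.48,0,0,0],[0.465,0.039,-0.48,0,0,0],[0.465,0.039,-0.48,0,0,0],[0.465,0.039,-0.48,0,0,0],[0.465,0.039,-0.48,0,0,0],[0.465,0.039,-0.48,0,0,0],[0.465,0.039,-0.48,0,0,0],[0.465,0.039,-0.48,0,0,0],[0.465,0.039,-0.48,0,0,0],[0.465,0.039,-0.48,0,0,0],[0.465,0.039,-0.48,0,0,0],[0.465,0.039,-0.48,0,0,0]]]' 1 20; python3 -c "
from h import *
go((0.486,-0.037,0.20))"
```

```text
clock: 1.8
tool_pos: [0.4219, 0.1174, 0.2097]
eef_rot: [-0.694, 0.133, -0.133, 0.695]
contact_force: [1.2, -0.1, 1.0]
opening: 0.997
t1.80 tcp [0.4219 0.1174 0.2097] jawyaw 1.192 down [ 0.001  0.    -1.   ] q [-0.2   0.51 -0.26  2.14  0.26  0.52  0.54] F [ 1.2 -0.1  1. ] M [ 0.02 -0.09  0.02] op 0.997
row [ 0.1166  0.0097 -0.1198] [0. 0. 0.]
```

```bash
python3 -m handwheel '[[[0.117,0.01,-0.12,0,-0.04,0],[0.117,0.01,-0.12,0,-0.08,0],[0.117,0.01,-0.12,0,-0.12,0],[0.117,0.01,-0.12,0,-0.16,0],[0.117,0.01,-0.12,0,-0.2,0],[0.117,0.01,-0.12,0,-0.24,0],[0.117,0.01,-0.12,0,-0.28,0],[0.117,0.01,-0.12,0,-0.32,0],[0.117,0.01,-0.12,0,-0.36,0],[0.117,0.01,-0.12,0,-0.4,0],[0.117,0.01,-0.12,0,-0.44,0],[0.117,0.01,-0.12,0,-0.46,0]]]'; python3 - <<'E'
from h import *
from plant import snapshot,boxes_of
go((0.486,-0.037,0.20),4.1)
c=get_calibration("wrist"); im=snapshot("wrist"); cv2.imwrite("pics/w1.png",im[:,:,::-1])
for t in("thumbscrew","knob_grip"):
  for b in boxes_of(t,"wrist")[:2]:
    l,tp,rr,bt=b["bbox"]; print(t,b,ray(((l+rr)/2,(tp+bt)/2),.0935,c))
E
```

```text
clock: 2.8
tool_pos: [0.4858, -0.0358, 0.1996]
eef_rot: [0.608, 0.361, -0.361, -0.608]
contact_force: [0.9, 1.5, 0.3]
opening: 0.998
t2.80 tcp [ 0.4858 -0.0358  0.1996] jawyaw 2.642 down [ 0.  0. -1.] q [ 0.42  0.65 -0.72  2.    0.65  0.73  1.95] F [0.9 1.5 0.3] M [0.08 0.02 0.03] op 0.998
row [-0.0009 -0.0004 -0.0008] [ 1.00e-04 -4.64e-01  0.00e+00]
thumbscrew {'bbox': [299.8, 175.7, 340.0, 219.4], 'confidence': 0.66} [ 0.48346056 -0.03467876  0.0935    ]
knob_grip {'bbox': [298.0, 174.1, 337.1, 218.3], 'confidence': 0.93} [ 0.48456542 -0.03654707  0.0935    ]
```

View pics/w1.png

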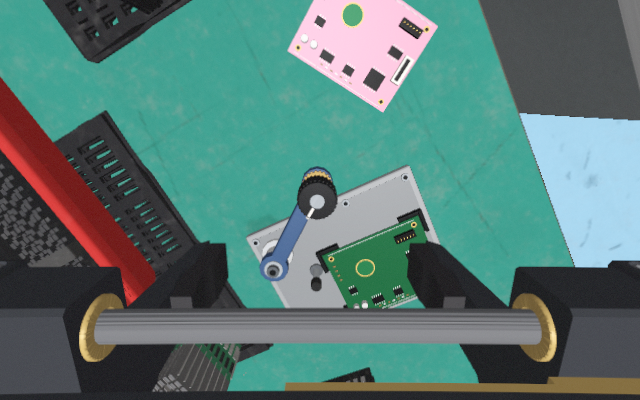

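```bash
python3 -m handwheel '[[[0,0,0,0,-0.04,0],[0,0,0,0,-0.08,0],[0,0,0,0,-0.12,0],[0,0.03,0,0,-0.13,0],[0,0.06,0,0,-0.13,0],[0,0.09,0,0,-0.13,0],[0,0.11,0,0,-0.13,0],[0,0.125,0,0,-0.13,0],[0,0.125,0,0,-0.13,0],[0,0.125,0,0,-0.13,0]]]' 1 20;  python3 -c "
from h import *
st()"; python3 -m handwheel '[[[0,0,0,0,0,0],[0,0,0,0,0,0],[0,0,0,0,0,0],[0,0,0,0,0,0],[0,0,0,0,0,0],[0,0,0,0,0,0],[0,0,0,0,0,0],[0,0,0,0,0,0]]]' -1 20;  python3 -c "
from h import *
st()"
```

```text
clock: 3.78
tool_pos: [0.4854, -0.0354, 0.0744]
eef_rot: [-0.523, -0.475, 0.476, 0.524]
contact_force: [0.3, -0.3, -0.1]
opening: 0.997
t3.78 tcp [ 0.4854 -0.0354  0.0744] jawyaw 3.045 down [-0.001 -0.    -1.   ] q [ 0.34  0.87 -0.6   2.09  1.04  0.52  1.99] F [ 0.3 -0.3 -0.1] M [ 0.12  0.08 -0.01] op 0.997
clock: 4.45
tool_pos: [0.4856, -0.0356, 0.0746]
eef_rot: [-0.523, -0.475, 0.475, 0.523]
contact_force: [-0.0, -0.1, 1.0]
opening: 0.419
t4.45 tcp [ 0.4856 -0.0356  0.0746] jawyaw 3.045 down [ 0.  0. -1.] q [ 0.34  0.87 -0.6   2.09  1.04  0.52  1.99] F [-0.  -0.1  1. ] M [0.1  0.05 0.08] op 0.419
```

```bash
python3 -m handwheel '[[[0,0,0,0,0,0],[0,0,0,0,0,0],[0,0,0,0,0,0],[0,0,0,0,0,0]]]' -1 20;  cat >>h.py <<'E'
PIV=np.array([0.566,0.0176])
def arc(tot,n,screw=0,push=0):
    "rows: swing about pivot by tot (cw +) while turning tool along with it"
    s,Q=st(); p=s["tool_pos"]
    for i in range(1,n+1):
        a=-tot*i/n; v=p[:2]-PIV; c,sn=np.cos(a),np.sin(a)
        t=np.r_[PIV+[c*v[0]-sn*v[1],sn*v[0]+c*v[1]],p[2]]
        d=Q.inv().apply(t-p); print("[%.4f,0,%.4f,0,%.4f,0],"%(d[0],d[2],-a/np.pi),end="")
    v=p[:2]-PIV; print("\nr",np.hypot(*v),"ang",np.arctan2(v[1],v[0])%(2*np.pi)-2.472)
E
python3 -c "
from h import *
arc(.6,12)"
```

```text
clock: 4.78
tool_pos: [0.4857, -0.0355, 0.0746]
eef_rot: [0.523, 0.476, -0.475, -0.523]
contact_force: [0.2, 0.2, 0.3]
opening: 0.329
t4.78 tcp [ 0.4857 -0.0355  0.0746] jawyaw 3.046 down [ 0.  0. -1.] q [ 0.34  0.87 -0.6   2.09  1.04  0.52  1.99] F [0.2 0.2 0.3] M [ 0.06  0.02 -0.01] op 0.329
[0.0038,0,0.0029,0,0.0159,0],[0.0078,0,0.0057,0,0.0318,0],[0.0119,0,0.0082,0,0.0477,0],[0.0161,0,0.0105,0,0.0637,0],[0.0204,0,0.0127,0,0.0796,0],[0.0248,0,0.0146,0,0.0955,0],[0.0293,0,0.0162,0,0.1114,0],[0.0339,0,0.0177,0,0.1273,0],[0.0386,0,0.0189,0,0.1432,0],[0.0433,0,0.0199,0,0.1592,0],[0.0481,0,0.0206,0,0.1751,0],[0.0528,0,0.0211,0,0.1910,0],
r 0.09628810439141762 ang 1.2537083222087246
```

```bash
python3 -m handwheel '[[[0.0038,0,0.0029,0,0.016,0],[0.0078,0,0.0057,0,0.032,0],[0.0119,0,0.0082,0,0.048,0],[0.0161,0,0.0105,0,0.064,0],[0.0204,0,0.0127,0,0.08,0],[0.0248,0,0.0146,0,0.0955,0],[0.0293,0,0.0162,0,0.111,0],[0.0339,0,0.0177,0,0.127,0],[0.0386,0,0.0189,0,0.143,0],[0.0433,0,0.0199,0,0.159,0],[0.0481,0,0.0206,0,0.175,0],[0.0528,0,0.0211,0,0.191,0]]]' -1 20;  python3 -c "
from h import *
arc(.6,12)"
```

```text
clock: 5.78
tool_pos: [0.4692, 0.0182, 0.0745]
eef_rot: [0.642, 0.298, -0.299, -0.641]
contact_force: [-0.1, -1.6, 1.1]
opening: 0.334
t5.78 tcp [0.4692 0.0182 0.0745] jawyaw 2.442 down [-0.001 -0.002 -1.   ] q [ 0.11  0.82 -0.41  2.14  0.95  0.37  1.35] F [-0.1 -1.6  1.1] M [-0.24  0.12 -0.03] op 0.334
[0.0038,0,0.0030,0,0.0159,0],[0.0077,0,0.0058,0,0.0318,0],[0.0118,0,0.0084,0,0.0477,0],[0.0160,0,0.0108,0,0.0637,0],[0.0203,0,0.0130,0,0.0796,0],[0.0248,0,0.0150,0,0.0955,0],[0.0293,0,0.0167,0,0.1114,0],[0.0339,0,0.0182,0,0.1273,0],[0.0385,0,0.0195,0,0.1432,0],[0.0433,0,0.0206,0,0.1592,0],[0.0480,0,0.0214,0,0.1751,0],[0.0528,0,0.0220,0,0.1910,0],
r 0.09679190870612733 ang 0.6638995115621751
```

```bash
python3 -m handwheel '[[[0.0038,0,0.003,0,0.016,0],[0.0077,0,0.0058,0,0.032,0],[0.0118,0,0.0084,0,0.048,0],[0.016,0,0.0108,0,0.064,0],[0.0203,0,0.013,0,0.08,0],[0.0248,0,0.015,0,0.0955,0],[0.0293,0,0.0167,0,0.111,0],[0.0339,0,0.0182,0,0.127,0],[0.0385,0,0.0195,0,0.143,0],[0.0433,0,0.0206,0,0.159,0],[0.048,0,0.0214,0,0.175,0],[0.0528,0,0.022,0,0.191,0]]]' -1 20;  python3 -c "
from h import *
arc(.1,4)
from plant import snapshot
cv2.imwrite('pics/w2.png',snapshot('wrist')[:,:,::-1])"
```

```text
clock: 6.78
tool_pos: [0.4861, 0.0727, 0.0745]
eef_rot: [0.701, 0.095, -0.096, -0.7]
contact_force: [-0.6, -2.5, 0.5]
opening: 0.334
t6.78 tcp [0.4861 0.0727 0.0745] jawyaw 1.842 down [-0.001 -0.002 -1.   ] q [-0.06  0.82 -0.29  2.08  0.7   0.34  0.91] F [-0.6 -2.5  0.5] M [-0.31  0.08 -0.01] op 0.334
[0.0019,0,0.0015,0,0.0080,0],[0.0038,0,0.0030,0,0.0159,0],[0.0058,0,0.0045,0,0.0239,0],[0.0078,0,0.0058,0,0.0318,0],
r 0.09710851601746193 ang 0.06588001701543478
```

View pics/w2.png

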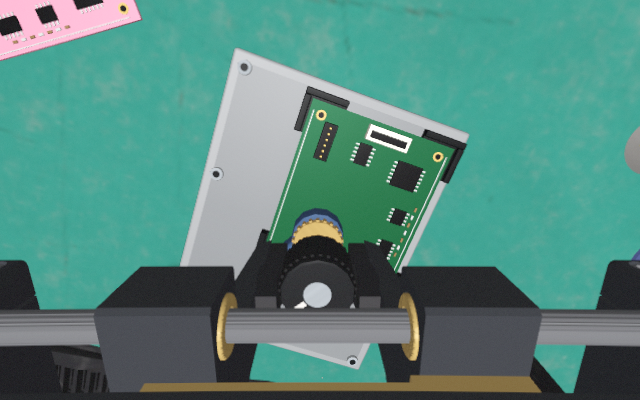

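```bash
python3 -m handwheel '[[[0.0019,0,0.0015,0,0.008,0],[0.0038,0,0.003,0,0.016,0],[0.0048,0,0.0037,0,0.02,0],[0.0048,0,0.0037,0,0.02,0]]]' -1 20;  python3 -c "
from h import *
arc(.05,2)";python3 -m handwheel '[[[0.001,0,0.0007,0,0.004,0],[0.0019,0,0.0015,0,0.008,0],[0.0019,0,0.0015,0,0.008,0]]]' -1 20;  python3 -c "
from h import *
arc(.05,2)"
```

```text
clock: 7.17
tool_pos: [0.4904, 0.0785, 0.0746]
eef_rot: [0.703, 0.075, -0.075, -0.703]
contact_force: [0.6, -0.7, 1.1]
opening: 0.328
t7.17 tcp [0.4904 0.0785 0.0746] jawyaw 1.782 down [ 0. -0. -1.] q [-0.08  0.82 -0.29  2.07  0.67  0.34  0.87] F [ 0.6 -0.7  1.1] M [-0.19 -0.13 -0.01] op 0.328
[0.0019,0,0.0015,0,0.0080,0],[0.0038,0,0.0030,0,0.0159,0],
r 0.09709369266648163 ang -0.007968810469791254
clock: 7.42
tool_pos: [0.4906, 0.0788, 0.0745]
eef_rot: [0.705, 0.064, -0.066, -0.703]
contact_force: [-1.8, -4.5, 2.9]
opening: 0.329
t7.42 tcp [0.4906 0.0788 0.0745] jawyaw 1.756 down [-0.002 -0.003 -1.   ] q [-0.08  0.82 -0.28  2.07  0.66  0.35  0.85] F [-1.8 -4.5  2.9] M [-0.82  0.47  0.  ] op 0.329
[0.0019,0,0.0015,0,0.0080,0],[0.0038,0,0.0030,0,0.0159,0],
r 0.0970824310129942 ang -0.012212804923387832
```

```bash
python3 -m handwheel '[[[0,0.0001,0,0,0.036,0],[0,0.0003,0,0,0.072,0],[0,0.0004,0,0,0.108,0],[0,0.0006,0,0,0.144,0],[0,0.0007,0,0,0.18,0],[0,0.0009,0,0,0.216,0],[0,0.001,0,0,0.252,0],[0,0.0011,0,0,0.288,0],[0,0.0013,0,0,0.324,0],[0,0.0014,0,0,0.36,0],[0,0.0016,0,0,0.396,0],[0,0.0017,0,0,0.43,0]]]' -1 25;  python3 -c "
from h import *
st()"
```

```text
clock: 8.42
tool_pos: [0.4897, 0.0771, 0.0727]
eef_rot: [0.591, -0.392, 0.391, -0.587]
contact_force: [-3.4, -7.6, 2.4]
opening: 0.331
t8.42 tcp [0.4897 0.0771 0.0727] jawyaw 0.398 down [-0.004 -0.004 -1.   ] q [-0.24  0.82 -0.02  2.08  0.07  0.26  0.08] F [-3.4 -7.6  2.4] M [-1.69  0.7   0.03] op 0.331
```

```bash
python3 -m handwheel '[[[0,0.0001,0,0,0.03,0],[0,0.0002,0,0,0.06,0],[0,0.0004,0,0,0.09,0],[0,0.0005,0,0,0.12,0],[0,0.0006,0,0,0.15,0],[0,0.0007,0,0,0.18,0],[0,0.0008,0,0,0.21,0],[0,0.001,0,0,0.24,0],[0,0.0011,0,0,0.27,0],[0,0.0012,0,0,0.3,0],[0,0.0012,0,0,0.3,0]]]' -1 25;  python3 -c "
from h import *
st()"
```

```text
clock: 9.33
tool_pos: [0.4883, 0.0772, 0.0715]
eef_rot: [0.35, -0.616, 0.616, -0.345]
contact_force: [-5.5, -7.7, 5.9]
opening: 0.328
t9.33 tcp [0.4883 0.0772 0.0715] jawyaw -0.543 down [-0.006 -0.004 -1.   ] q [-0.33  0.83  0.13  2.08 -0.36  0.26 -0.43] F [-5.5 -7.7  5.9] M [-1.75  1.26 -0.05] op 0.328
```

```bash
python3 -m handwheel '[[[0,0.0001,0,0,0.03,0],[0,0.0002,0,0,0.05,0],[0,0.0002,0,0,0.05,0]]]' -1 25;  python3 -c "
from h import *
st()"
```

```text
clock: 9.58
tool_pos: [0.4882, 0.0773, 0.0712]
eef_rot: [0.301, -0.641, 0.641, -0.296]
contact_force: [-7.7, -8.0, 6.1]
opening: 0.328
t9.58 tcp [0.4882 0.0773 0.0712] jawyaw -0.699 down [-0.006 -0.004 -1.   ] q [-0.34  0.83  0.15  2.08 -0.43  0.26 -0.52] F [-7.7 -8.   6.1] M [-1.76  1.27 -0.03] op 0.328
```

```bash
python3 -m handwheel '[[[0,0.0001,0,0,0.03,0],[0,0.0002,0,0,0.06,0],[0,0.0002,0,0,0.06,0]]]' -1 25 | grep -v eef;  python3 -c "
from h import *
st()"
python3 -m handwheel '[[[0,0.0001,0,0,0.03,0],[0,0.0002,0,0,0.05,0],[0,0.0002,0,0,0.05,0]]]' -1 25| grep -v eef;  python3 -c "
from h import *
st()"
```

```text
clock: 9.83
tool_pos: [0.4879, 0.0775, 0.071]
contact_force: [-7.0, -8.4, 7.0]
opening: 0.332
t9.83 tcp [0.4879 0.0775 0.071 ] jawyaw -0.888 down [-0.006 -0.003 -1.   ] q [-0.36  0.83  0.18  2.09 -0.52  0.27 -0.62] F [-7.  -8.4  7. ] M [-1.66  1.5  -0.04] op 0.332
clock: 10.08
tool_pos: [0.4878, 0.0777, 0.0709]
contact_force: [-7.5, -6.5, 7.2]
opening: 0.327
t10.08 tcp [0.4878 0.0777 0.0709] jawyaw -1.044 down [-0.007 -0.003 -1.   ] q [-0.38  0.84  0.21  2.09 -0.59  0.28 -0.71] F [-7.5 -6.5  7.2] M [-1.59  1.53 -0.09] op 0.327
```

```bash
python3 -m handwheel '[[[0,0.0001,0,0,0.03,0],[0,0.0002,0,0,0.05,0],[0,0.0002,0,0,0.05,0]]]' -1 25 | grep -v eef;  python3 -c "
from h import *
st()"
python3 -m handwheel '[[[0,0.0001,0,0,0.03,0],[0,0.0002,0,0,0.05,0],[0,0.0002,0,0,0.05,0]]]' -1 25| grep -v eef;  python3 -c "
from h import *
st()"
```

```text
clock: 10.33
tool_pos: [0.4877, 0.0779, 0.0709]
contact_force: [-7.7, -6.4, 9.2]
opening: 0.328
t10.33 tcp [0.4877 0.0779 0.0709] jawyaw -1.200 down [-0.006 -0.003 -1.   ] q [-0.4   0.84  0.24  2.09 -0.66  0.29 -0.8 ] F [-7.7 -6.4  9.2] M [-1.47  1.67  0.  ] op 0.328
clock: 10.58
tool_pos: [0.488, 0.0782, 0.0708]
contact_force: [-6.6, -5.3, 11.7]
opening: 0.329
t10.58 tcp [0.488  0.0782 0.0708] jawyaw -1.356 down [-0.006 -0.002 -1.   ] q [-0.42  0.85  0.27  2.09 -0.73  0.31 -0.88] F [-6.6 -5.3 11.7] M [-1.34  1.73  0.23] op 0.329
```

```bash
python3 -m handwheel '[[[0,0,0,0,0.02,0],[0,0,0,0,0.03,0],[0,0,0,0,0.03,0]]]' -1 25 | grep -v eef;  python3 -c "
from h import *
st()
from plant import snapshot
cv2.imwrite('pics/w3.png',snapshot('wrist')[:,:,::-1])"
```

```text
clock: 10.83
tool_pos: [0.4892, 0.0784, 0.0708]
contact_force: [-6.0, -5.8, 9.1]
opening: 0.324
t10.83 tcp [0.4892 0.0784 0.0708] jawyaw -1.449 down [-0.004 -0.002 -1.   ] q [-0.43  0.85  0.29  2.09 -0.77  0.31 -0.94] F [-6.  -5.8  9.1] M [-1.3   1.36  0.34] op 0.324
```

View pics/w3.png

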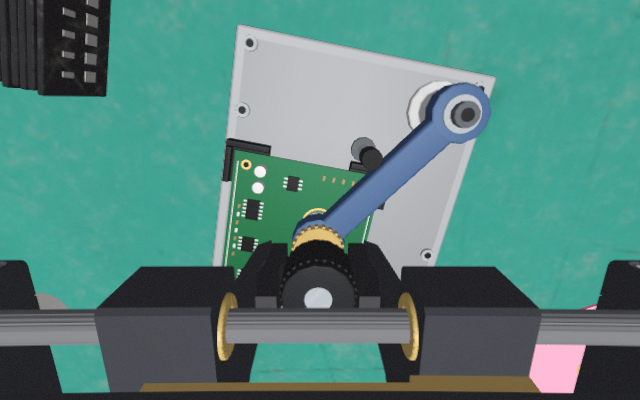

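```bash
python3 -m handwheel '[[[0,0,0,0,0,0],[0,0,0,0,0,0],[0,0,0,0,0.02,0],[0,0,0,0,0.04,0],[0,0,0,0,0.04,0],[0,0,0,0,0.04,0]]]' -1 55 | grep -v eef;  python3 -c "
from h import *
st()"
```

```text
clock: 11.38
tool_pos: [0.4907, 0.0785, 0.0709]
contact_force: [-3.6, -5.8, 6.4]
opening: 0.32
t11.38 tcp [0.4907 0.0785 0.0709] jawyaw -1.571 down [-0.001 -0.003 -1.   ] q [-0.44  0.85  0.32  2.09 -0.82  0.33 -1.01] F [-3.6 -5.8  6.4] M [-1.24  0.9   0.61] op 0.320
```

```bash
python3 -m handwheel '[[[0,-0.0002,0,0,-0.03,0],[0,-0.0004,0,0,-0.06,0],[0,-0.0006,0,0,-0.095,0],[0,-0.0008,0,0,-0.13,0],[0,-0.001,0,0,-0.165,0],[0,-0.0012,0,0,-0.2,0],[0,-0.0014,0,0,-0.235,0],[0,-0.0016,0,0,-0.27,0],[0,-0.0018,0,0,-0.305,0],[0,-0.002,0,0,-0.34,0],[0,-0.0022,0,0,-0.375,0],[0,-0.0024,0,0,-0.41,0]]]' -1 45 | grep -v eef;  python3 -c "
from h import *
st()"
```

```text
clock: 12.38
tool_pos: [0.4896, 0.0798, 0.0724]
contact_force: [-3.9, -3.2, -3.0]
opening: 0.325
t12.38 tcp [0.4896 0.0798 0.0724] jawyaw -0.280 down [-0.004 -0.001 -1.   ] q [-0.31  0.82  0.08  2.08 -0.25  0.25 -0.29] F [-3.9 -3.2 -3. ] M [-0.61  0.67 -0.07] op 0.325
```

```bash
python3 -m handwheel '[[[0,-0.0001,0,0,-0.03,0],[0,-0.0002,0,0,-0.06,0],[0,-0.0003,0,0,-0.095,0],[0,-0.0003,0,0,-0.095,0],[0,-0.0003,0,0,-0.095,0],[0,-0.0003,0,0,-0.095,0]]]' -1 45 | grep -v eef;  python3 - <<'E'
from h import *
from plant import snapshot
arc(.03,1)
a=snapshot('wrist')[:,:,::-1]; b=snapshot('scene')[190:290,280:420,::-1]
cv2.imwrite('pics/w4.png',a)
cv2.imwrite('pics/s4.png',cv2.resize(b,None,fx=5,fy=5,interpolation=cv2.INTER_CUBIC))
E
```

```text
clock: 12.88
tool_pos: [0.4891, 0.08, 0.0727]
contact_force: [-4.6, -2.0, -1.7]
opening: 0.323
t12.88 tcp [0.4891 0.08   0.0727] jawyaw 0.011 down [-0.005 -0.001 -1.   ] q [-0.28  0.82  0.04  2.08 -0.11  0.25 -0.13] F [-4.6 -2.  -1.7] M [-0.58  0.96  0.05] op 0.323
[-0.0023,0,0.0019,0,0.0095,0],
r 0.09898543352460495 ang -0.011924308870462141
```

View pics/w4.png

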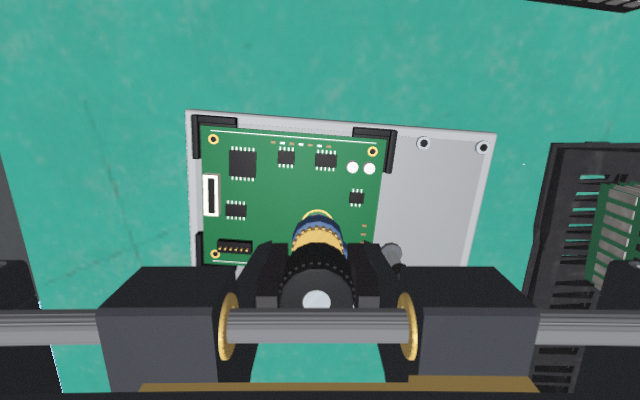

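View pics/s4.png

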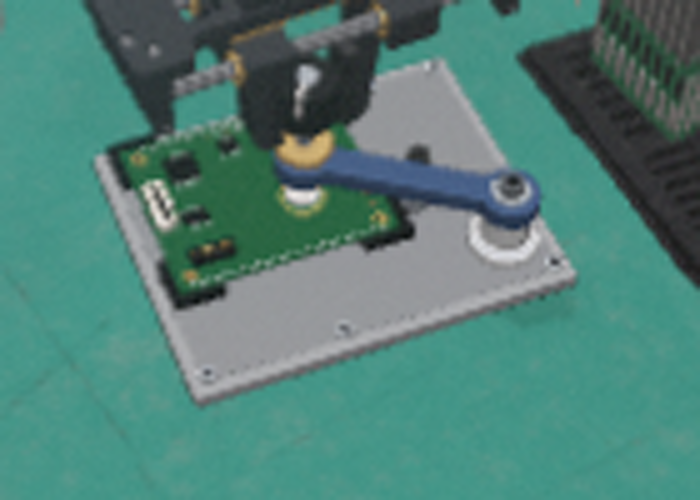

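The pictures show the bar against the pin and the foot over the gold ring at (303,196) in the scene crop. The board is in its nest and the knob is gripped. I'll let it settle, then hand in.

```bash
python3 -m handwheel '[[[0,0,0,0,0,0],[0,0,0,0,0,0],[0,0,0,0,0,0],[0,0,0,0,0,0]]]' -1 45 >/dev/null;  python3 -c "
from h import *
s,_=st(); print(abs(s['qd']).max())
from plant import job; print(job.finish_job())"
```

```text
t13.32 tcp [0.4891 0.08   0.0727] jawyaw 0.011 down [-0.005 -0.001 -1.   ] q [-0.28  0.82  0.04  2.08 -0.11  0.25 -0.13] F [-4.2 -2.4 -1.4] M [-0.64  0.88  0.07] op 0.327
0.001842126905117404
the job is handed in; nothing more can be done
None
```

The job is handed in at 13.3 s, with the fingers still gripping the knob. No verdict was reported.

**What I did:**
- I gripped the knob and swung the arm about 1.27 rad closed. It met its stop when the force rose to about 5 N and the movement stopped.
- I turned the screw clockwise until it seated. It stopped sinking, and the torque rose to 0.34 N m, then to 0.61 N m with a firmer grip.
- I backed the screw off, with the tool measured as turning 1.58 rad.

**Last checks:**
- **Arm:** it is against the pin, pressed closed with about 4–5 N. The angle I measured at the tool is -0.01 rad.
- **Grip and motion:** the commanded grip is 45 N, the gripper opening is about 29 mm, and the arm is still.
- **Board:** the picture shows it in its nest with the screw's foot over the gold ring. I saw no disturbance within the views I took. I did not re-check the bystanders with a full picture at the end.

**What did not fully agree:**
- **Slip while seating:** the knob slipped in the fingers, so the screw angle rests on how far the tool turned back.
- **Back-off angle:** the tool rise of about 1.9 mm suggests about 1.5 rad. The white index line, read by eye, gives about 1.35 to 1.6 rad. Both are inside the allowed 1.22 to 1.92 rad.

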